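# Free the gauge arm and hold it at the set mark

### The arm

A 6-joint arm with a two-finger parallel gripper is mounted at the origin on a cart in front of the work surface, level with it; the furniture and walls round the work are solid. World frame = base frame: x ahead of the robot, y to its left, z up, the work surface at z = 0. Lengths are in m, angles in rad, forces in N, time in s.
With the tool pointing down it reaches from about 0.3 to 0.875 m from the base axis. Payload 6.4 kg.
Tool frame: the origin (TCP) lies at the very end of the fingers, on their centre line; the grasp point (between the pads) lies 19 mm behind it; z points along the fingers, y is the line along which they close (so a half turn about z gives the same grasp; the last joint's range is limited). The gripper opens to 85 mm and grips with 20 to 120 N. Pads are 22 mm wide; open, the fingers measure 114 mm over their backs; the gripper's body (76 mm by 85 mm) begins 54 mm behind the grasp point. The pads swing forward as they close: fully open they stand 13 mm farther back than shut.
Start: joints at [0.969, 0.181, 1.607, -0, 1.354, -0.206], TCP at [0.222, 0.531, 0.231] pointing down, gripper open.
Joint ranges: [-2.99, 2.99], [-0.89, 2.07], [0.3, 2.58], [-1.14, 4.28], [0, 2.63], [-3.12, 3.12]. Speed limits (rad/s): [2.57, 2.57, 3.01, 3.14, 3.14, 3.14].

### API

Orientations are given as a unit quaternion [w, x, y, z].
In Python, from bench import ctrl gives the robot as it stands.
- The arm moves only by the tool jog_arm, never from a script. Its argument "series" is a list that holds one entry, the list of rows, each a list of 7 numbers: the shift along the tool's x, y, z in mm, then the turn, a rotation vector about the tool's x, y, z in rad, then the finger opening in mm, from 0 to 85.4. In form: [[[tx, ty, tz, rx, ry, rz, gripper], ...]]. A call has exactly 10 rows; each row shifts and turns the commanded pose from where the row before left it, along the tool's axes as they then stand; what a row does not reach is not made up. A row lasts 1/10 s, in which the tool goes at most 50 mm and 8.59 degrees, less where a joint would pass 70% of its speed; a pose out of reach is approached as far as the arm can. A call with a gripper value outside its range is refused whole. The fingers move at their own pace and stop on an object; the grip force is fixed at half the most. Time passes only in rows, so rows that do not move let the fingers close, or fill a call up. It gives the time, the measured TCP pose, the force, the opening and the grip force at its end, in the units of the state.
- ctrl.get_obs(): the state, without advancing time (a new reading comes with each control period).
- ctrl.camera(name): name is "side" or "top" or "wrist"; returns a dict with "frame" (420x560x3 uint8, blue, green, red), "z_map" (420x560 float32, m along the optical axis (not along the pixel's ray), 0 where there is no reading), "fx", "fy", "cx", "cy" (pixels), "xyz" and "rotation" of the camera in the world. Camera axes: x right, y down, z forward; pixel columns grow to the right and rows downward; lengths in m; the calibration is good to about 2 mm. A picture is of the moment at which its call begins.
- ctrl.hand_in(): hands the job in; it is judged then, once.
The state is a dict: "time_s": time; "q": joint angles; "dq": joint speeds; "joint_efforts": joint torques, N m; "eef_pos": TCP position; "eef_rot": TCP orientation; "wrist_force": force on the tool from outside, world axes, zero at the start; "torque": the same for the moment, N m; "opening": opening from 0.0 (shut) to 1.0 (fully open); "grasp_force": force on a finger pad.
Only numpy, scipy, OpenCV 4.12 (cv2) and the standard library are available. Lean on these libraries where they do the work, as an engineer would, in place of code of your own. Each camera call takes 0.05 s, during which the arm holds its last target. There are 200 camera calls.

### The job

Take the blue T-handle driver from its stand and use it to turn the brass slotted screw on the gauge a quarter turn counterclockwise, so that its slot lies along the arm and the arm is free, then stand the driver back in its stand. Then take the black head of the telescoping arm with the yellow lock button squeezed fully in, slide the arm out until its pointer is level with the red mark on the scale, and finish while still holding it there, since a spring pulls the arm back in. Leave the other things on the bench alone.

Things in the scene. Friction and masses are not known exactly. Their poses are not given: they have to be found in the camera images.
- gauge: Telescoping gauge fixed to the bench: aluminium plate 100 (x) x 290 (y) x 10 mm, origin at the centre of its underside. A grey sleeve (x -15..15, y 30..140, top z 50 mm) guides a steel tube that slides out along the gauge's own -y with a black upright head at its end. Screw on a bridge over the sleeve at x = 0, y = 90 mm. Scale (white strip, a line every 10 mm) on the plate's -x side.
- extension (a joint): How far the arm is slid out, m: 0 parked, 0.100 at the end stop. A spring pulls it back in with 3 N parked, 5 N at the end stop.
- lock_button (a joint): How far the yellow lock button is pressed in, m: 0 out, 0.007 fully in; spring 2.6 N at first, 5.6 N fully in; springs out when let go. 20 (y) x 24 mm (z 66..90), on the head's +x face, outer face 25 mm from the head's mid plane; goes in along -x. Its pawl is caught by a steel keeper (x 18..29, y -47..-37, up to z 40 mm) until it is 5.5 mm in.
- grip (a point): Where to squeeze the black head and the button together, closing along the gauge's x: middle of the squeezed width at the button's height, 78 mm over the bench; moves with the arm, axes like the gauge's. 40 mm wide with the button out, 33 mm fully in. The head is 30 (x) x 26 (y) mm, z 20..95 mm, at gauge y = -30 mm when parked.
- pointer (a point): Tip of the black pointer at the foot of the head, over the scale; moves with the arm.
- screw: Captive screw on the gauge's bridge: round brass head 32 mm across, one straight slot across it along its own x, 6 mm wide, 8 mm deep; top 80.5 mm above the bench, slot floor 72.5 mm. On its lower end, under the bridge, a steel crossbar 44 mm long, along the slot, blocks a fork on the arm while it lies across. Origin on the turning axis, 55 mm above the bench.
- slot (a point): Centre of the slot's floor, on the turning axis, 72.5 mm above the bench; its x axis runs along the slot.
- screw_turn (a joint): Turn of the screw, rad, counterclockwise from above; 0: slot and crossbar straight across the arm, 1.5: end stop, along the arm; starts at -0.1 to 0.25. Friction 0.05 N m; it stays where it is left. From 1.1 rad on the crossbar is clear of the fork. The driver's blade has up to 0.25 rad of play in the slot, so turn the driver that much further.
- set_mark: Red marker clip on the edge of the scale, 12 mm wide with a nib 3 mm wide towards the arm; fixed. Its origin lies on its centre line, axes like the gauge's: the arm is at the mark when the pointer has the same y in the gauge's frame. 35 to 85 mm out from the parked pointer.
- driver: Loose T-handle driver, 110 g, 78 mm long, standing upright in its stand. Origin at the blade's tip, z up to the handle. Blue handle bar 60 mm along its own x, 14 mm thick along y, z 61..79 mm, to be gripped across its thickness. Below it a round steel shaft 15.6 mm thick (z 11..63 mm), then a flat blade (z 0..12 mm) 14 to 15 mm wide along x, tapering from 4.2 mm to 2.5 mm thick at the tip.
- stand: Fixed dark steel block 64 x 64 x 40 mm, origin at the centre of its underside, with a round upright hole 20 mm across in the middle, its floor 8 mm above the bench; the driver's tip stands on that floor.
- gold_fixture_b: Bystander: loose gold ring fixture with a white disc, 130 mm across, 47 mm high.
- calculator: Bystander: loose calculator 185 x 116 x 30 mm.
- dish_lid: Bystander: loose clear dish lid 124 mm across, 9 mm high.
- marker: Bystander: loose white marker pen with a blue cap, 134 mm long, 12 mm thick.
- collar: Bystander: loose light grey ring 58 mm across, 14 mm high.

How it is judged:
On the way, in this order (a step that is already met when the one before it is completed fails the run):
1. the screw is turned counterclockwise past 1.1 rad with the driver (value of joint screw_turn above 1.1 rad and contact force between driver and screw above 0.3 N), for 0.05 s.
2. the driver stands in its stand again, let go (horizontal distance between driver and stand below 0.01 m and z of driver in the frame of stand below 0.015 m and angle between driver's own z axis and vertical below 0.25 rad and contact force between the fingers and driver below 0.1 N), for 0.2 s.
3. the arm is slid out with the lock button squeezed in (value of joint extension above 0.02 m and value of joint lock_button above 0.005 m and contact force between the fingers and gauge above 2 N), for 0.1 s.
At the end, for the whole second after the job is handed in: Fingers hold the head, over 2 N, lock button in over 5 mm, pointer at rest within 4 mm of the red mark along the scale; screw past 1.1 rad; driver let go, upright (0.25 rad) in its stand, tip within 10 mm of the centre and 7 mm of the hole's floor (all of step 2 and y of pointer in the frame of set_mark between -0.004 and 0.004 m and velocity of joint extension between -0.01 and 0.01 m/s and value of joint lock_button above 0.005 m and contact force between the fingers and gauge above 2 N and value of joint screw_turn above 1.1 rad); the arm keeps its last pose, push and grip.
It fails at once if the screw is touched by the robot instead of the driver (contact force between any of the fingers, the arm and screw above 1 N).
It fails at once if a bystander is moved more than 20 mm (distance of any of gold_fixture_b, calculator, dish_lid, marker, collar from where it was at the start of the episode above 0.02 m).
It also fails if it takes over 58 s, if anything falls off the work surface, if the arm or the gripper's body presses on something with over 40 N, if the wrist force passes 120 N, or if a joint passes its speed limit or range.

## Working session

There is one attempt and no reset: what is moved stays moved. The work goes in short steps, Python scripts to look and compute and a tool call to move; the robot and the scene stay as the last step left them, time stands still between calls to the robot, and variables do not carry over. Pictures are saved under pics/ and viewed, at most 10 in all, crops included, and the job is handed in when it is done.

Besides the shell and the picture viewer there is one more tool, called after "Emit:" as name([rows], argument=value, ...), one row to a line, values as JSON. jog_arm: Moves the arm, as the interface text tells. Its arguments: {"type":"object","properties":{"series":{"type":"array"}},"required":["series"]}

```bash
mkdir -p pics; ls; cat > h.py <<'E'
import numpy as np, cv2, pickle
from bench import ctrl
def snap(n,f):
    c=ctrl.camera(n); pickle.dump(c,open(f'pics/{f}.pkl','wb')); cv2.imwrite(f'pics/{f}.png',c['frame']); return c
def load(f): return pickle.load(open(f'pics/{f}.pkl','rb'))
def rot(c):
    r=np.array(c['rotation'],float)
    if r.shape==(3,3): return r
    from scipy.spatial.transform import Rotation as R
    return R.from_quat(np.roll(r,-1)).as_matrix()
def cloud(c):
    z=c['z_map']; v,u=np.indices(z.shape)
    p=np.stack([(u-c['cx'])/c['fx']*z,(v-c['cy'])/c['fy']*z,z],-1)
    P=p@rot(c).T+np.array(c['xyz']); P[z==0]=np.nan; return P
def ray(c,u,v,h):
    d=rot(c)@np.array([(u-c['cx'])/c['fx'],(v-c['cy'])/c['fy'],1]); o=np.array(c['xyz'])
    return o+d*(h-o[2])/d[2]
E
python3 - <<'E'
from h import *
a=snap('top','top0'); b=snap('side','side0')
for c in(a,b): print(c['xyz'],c['rotation'],c['fx'])
o=ctrl.get_obs(); print(o['eef_pos'],o['eef_rot'],o['time_s'])
E
```

```text
pics
[0.34354322 0.13259152 1.45241266] [-0.05368882  0.70996598 -0.70009152  0.05420038] 429.56818406758566
[ 0.16949575 -0.91372181  1.01282025] [-0.41610596  0.89265966 -0.15245063  0.08230046] 437.97544018012746
[0.22140069 0.53014786 0.23048009] [-3.05232984e-04  1.96625626e-01  9.80478332e-01 -7.14141823e-04] 0.1
```

View pics/top0.png

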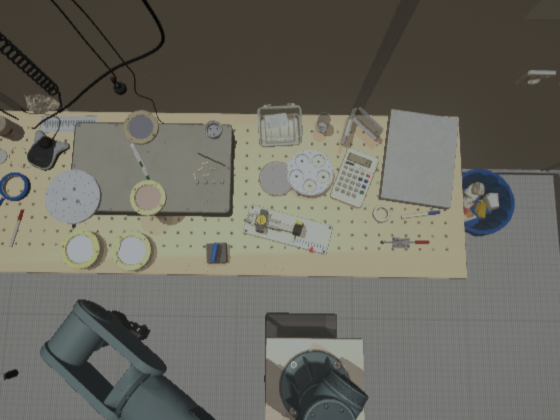

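View pics/side0.png

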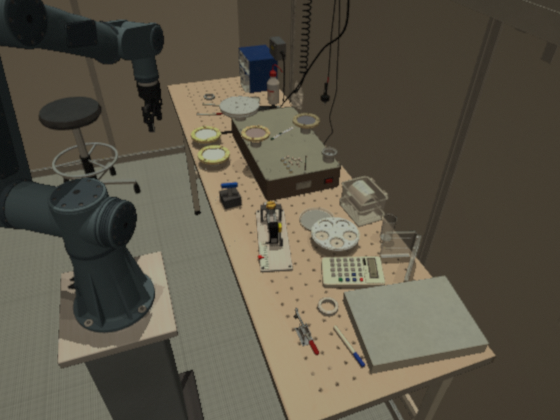

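The top view shows the gauge around (288,230), with the screw near (262,220), the head near (298,229) and the red mark near (312,250). The driver and stand are at (217,252). The side view agrees.

```bash
python3 - <<'E'
from h import *
c=load('top0'); f=c['frame']
cv2.imwrite('pics/z1.png',cv2.resize(f[190:280,195:345],None,fx=5.3,fy=5.3,interpolation=cv2.INTER_CUBIC))
P=cloud(c)
hsv=cv2.cvtColor(f,cv2.COLOR_BGR2HSV)
def m(name,mask,box):
    u0,u1,v0,v1=box; k=np.zeros_like(mask);k[v0:v1,u0:u1]=mask[v0:v1,u0:u1]
    v,u=np.nonzero(k); p=P[k]; print(name,len(u),u.mean(),v.mean(),np.nanmedian(p,0)); return p
H,S,V=[hsv[...,i] for i in range(3)]
z=P[...,2]
m('blue',(H>95)&(H<130)&(S>120),(200,232,238,268))
m('red',((H<8)|(H>172))&(S>120),(300,325,240,258))
p=m('screw',(z>.07)&(z<.09),(245,275,205,232));
p=m('head',(z>.085)&(z<.11),(285,310,215,240)); print(p.min(0),p.max(0))
p=m('stand',(z>.03)&(z<.05),(200,235,238,268)); 
r=cv2.minAreaRect(p[:,:2].astype(np.float32)*1000); print(r)
p=m('driver',(z>.07)&(z<.1),(200,235,238,268)); print(cv2.minAreaRect(p[:,:2].astype(np.float32)*1000),p[:,2])
k=(z>.006)&(z<.016); p=P[200:258,240:335][k[200:258,240:335]]; print(cv2.minAreaRect(p[:,:2].astype(np.float32)*1000))
E
```

```text
blue 63 213.85714285714286 251.79365079365078 [0.42210452 0.32669874 0.08474742]
red 10 311.0 249.8 [0.43735433 0.01288471 0.01644351]
screw 84 261.0357142857143 219.36904761904762 [0.53065254 0.17946079 0.07662341]
head 93 297.55913978494624 227.247311827957 [0.50451712 0.06072717 0.09224086]
[0.4856009  0.04782406 0.08506661] [0.52476297 0.07654142 0.09852455]
stand 292 216.2294520547945 252.15068493150685 [0.42490925 0.31938506 0.03854319]
((424.7789001464844, 327.0670471191406), (63.66638946533203, 64.75694274902344), 4.468703269958496)
driver 87 214.09195402298852 251.2183908045977 [0.42533284 0.3259781  0.08430069]
((424.81597900390625, 326.6906433105469), (13.631592750549316, 58.12419509887695), 80.60865020751953) [0.08150346 0.08622636 0.08574045 0.09067962 0.08579211 0.08348367
 0.08601724 0.08339014 0.08715073 0.08893789 0.07439412 0.08481537
 0.08292921 0.08359247 0.08514714 0.08333505 0.08242166 0.08627895
 0.08701042 0.08537793 0.08165124 0.07875492 0.08554425 0.08376034
 0.074073   0.08754908 0.08948573 0.08530091 0.08271879 0.0787525
 0.08503325 0.0826359  0.08845148 0.08195498 0.07196128 0.08485565
 0.08538542 0.08429297 0.0844076  0.0842753  0.08430069 0.08262561
 0.08350405 0.08106343 0.08616499 0.08402339 0.08517555 0.08806428
 0.08141321 0.08014008 0.08871568 0.08976597 0.08699362 0.08074442
 0.07941918 0.08169983 0.0801974  0.08902908 0.07950353 0.08444726
 0.08784398 0.0821717  0.08993454 0.07952326 0.09055206 0.08517368
 0.08589478 0.08629899 0.07763898 0.0812189  0.08917124 0.08617256
 0.08945091 0.07982724 0.08446159 0.08730241 0.08134449 0.07864226
 0.07276565 0.08973926 0.08385159 0.08377887 0.08429867 0.08791063
 0.08566321 0.08320757 0.08291184]
((508.68182373046875, 93.65013885498047), (190.65216064453125, 315.4556884765625), 0.8508104681968689)
```

View pics/z1.png

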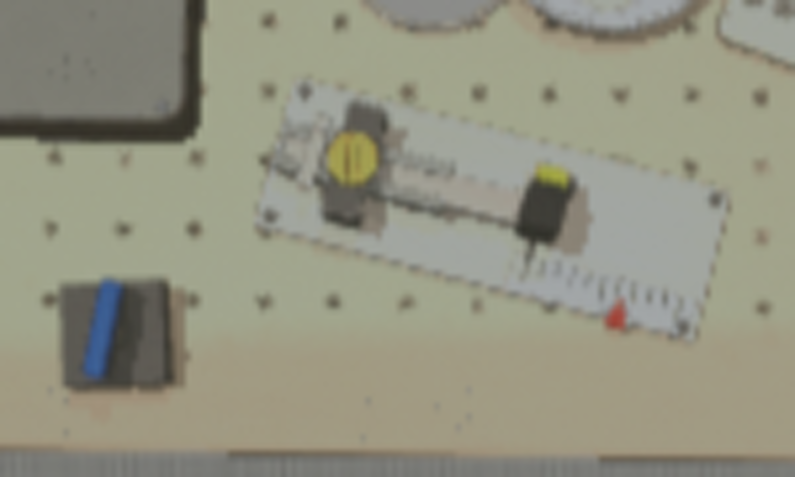

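```bash
cat >> h.py <<'E'
from scipy.spatial.transform import Rotation as R
def plan(x,y,z,yaw=None,tilt=True):
    """tool-axis shift (mm), then rotvec to bring tool vertical with tool y at world yaw (deg, mod 180)"""
    o=ctrl.get_obs(); A=R.from_quat(np.roll(o['eef_rot'],-1)); 
    Y=A.as_matrix()[:,1]; cur=np.degrees(np.arctan2(Y[1],Y[0]))
    print('t',round(o['time_s'],2),'pos',np.round(o['eef_pos'],4),'yaw',round(cur,2),'F',np.round(o['wrist_force'],1),'op',np.round(o['opening'],3)*85.4,'g',np.round(o['grasp_force'],1),'q',np.round(o['q'],2))
    print(' shift',np.round(A.inv().apply(np.array([x,y,z])-o['eef_pos'])*1000,1))
    if yaw is not None:
        yaw=cur+(yaw-cur+90)%180-90; t=np.radians(yaw)
        B=R.from_matrix(np.array([[-np.sin(t),np.cos(t),0],[np.cos(t),np.sin(t),0],[0,0,-1]]).T*1.0) if 0 else R.from_matrix(np.column_stack([[-np.sin(t),np.cos(t),0],[np.cos(t),np.sin(t),0],[0,0,-1]]))
        print(' turn',np.round((A.inv()*B).as_rotvec(),3))
E
python3 - <<'E'
from h import *
c=load('top0')
q=[(305,80),(730,198),(693,340),(257,230)]
w=[ray(c,195+(u-2)/5.3,190+(v-2)/5.3,.01)[:2] for u,v in q]; print(np.round(w,4))
w=np.array(w); print('ctr',w.mean(0)); yv=(w[0]-w[1])+(w[3]-w[2]); yv/=np.linalg.norm(yv); print('yaw of gauge y',np.degrees(np.arctan2(yv[1],yv[0])),np.linalg.norm(w[0]-w[1]),np.linalg.norm(w[0]-w[3]))
yaw=np.arctan2(yv[1],yv[0])-np.pi/2; xv=np.array([np.cos(yaw),np.sin(yaw)])
s=ray(c,195+350/5.3,190+157/5.3,.0805); print('screw',s, w.mean(0)+.09*yv, 'head',w.mean(0)-.03*yv)
plan(.49,.13,.36,78)
E
```

```text
[[ 0.5888  0.2128]
 [ 0.5164 -0.0599]
 [ 0.4257 -0.0359]
 [ 0.4916  0.2412]]
ctr [0.50563892 0.08953041]
yaw of gauge y 75.87430203967654 0.28212183709929184 0.10125440823674373
screw [0.52853438 0.17921211 0.0805    ] [0.52760342 0.17680905] head [0.49831742 0.06043753]
t 0.1 pos [0.2214 0.5301 0.2305] yaw 67.32 F [ 0.3 -0.5  0.1] op 85.2292 g 0.0 q [ 0.97  0.18  1.61 -0.    1.35 -0.21]
 shift [-402.1 -265.8 -129.2]
 turn [-0.001 -0.    -0.186]
```

Emit:
jog_arm([
  [[-40,-26.5,-12,0,0,0,85],[-40,-26.5,-12,0,0,0,85],[-40,-26.5,-12,0,0,0,85],[-40,-26.5,-12,0,0,0,85],[-40,-26.5,-12,0,0,0,85],[-40,-26.5,-12,0,0,0,85],[-40,-26.5,-12,0,0,0,85],[-40,-26.5,-12,0,0,0,85],[-40,-26.5,-12,0,0,0,85],[-40,-26.5,-12,0,0,0,85]],
])

```text
time_s: 1.1
eef_pos: [0.4891, 0.13, 0.3516]
eef_rot: [-0.0, 0.197, 0.98, 0.0]
wrist_force: [0.7, 0.2, -0.2]
opening: 0.994
grasp_force: 0.0
```

```bash
python3 - <<'E'
from h import *
c=snap('wrist','w1'); print(c['xyz'],c['fx']); plan(.49,.13,.36,78)
E
```

```text
[0.42830281 0.15612421 0.49577173] 348.8463176284082
t 1.15 pos [0.4934 0.1241 0.3533] yaw 67.02 F [ 1.9 -5.8  1.6] op 85.2292 g 0.0 q [ 0.02 -0.05  1.61 -0.    1.58 -1.15]
 shift [ 5.4  4.1 -6.7]
 turn [-0.003  0.005 -0.192]
```

View pics/w1.png

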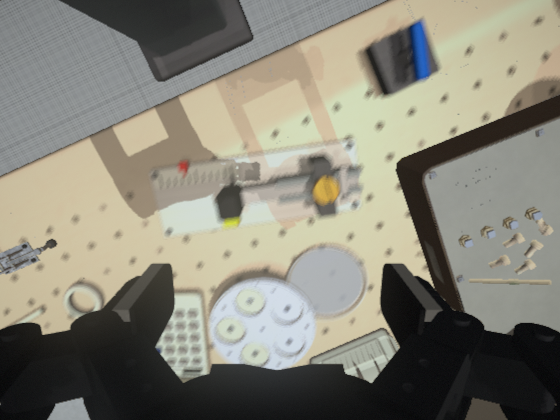

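The blur comes from taking this while the arm was still settling. The screw is at (326,190), the head at (230,203), the mark at (184,166) and the driver at (421,50). I'll go lower, let it settle and look again.

Emit:
jog_arm([
  [[0,7,25,0,0,0,85],[0,7,25,0,0,0,85],[0,7,20,0,0,0,85],[0,0,0,0,0,0,85],[0,0,0,0,0,0,85],[0,0,0,0,0,0,85],[0,0,0,0,0,0,85],[0,0,0,0,0,0,85],[0,0,0,0,0,0,85],[0,0,0,0,0,0,85]],
])

```text
time_s: 2.15
eef_pos: [0.4968, 0.1512, 0.2816]
eef_rot: [0.0, 0.197, 0.98, 0.0]
wrist_force: [-0.9, 0.5, 0.3]
opening: 0.998
grasp_force: 0.0
```

```bash
python3 - <<'E'
from h import *
c=snap('wrist','w2'); print(c['xyz'],c['fx']); plan(.50,.15,.28,78)
cv2.imwrite('pics/w2z.png',cv2.resize(c['frame'][:260,80:440],None,fx=2.2,fy=2.2,interpolation=cv2.INTER_CUBIC))
E
```

```text
[0.43584902 0.17730819 0.42575744] 348.8463176284082
t 2.2 pos [0.4967 0.1512 0.2815] yaw 67.32 F [-0.  -1.  -0.4] op 84.973 g 0.0 q [ 0.07  0.01  1.69 -0.    1.44 -1.11]
 shift [-3.5  0.2  1.5]
 turn [ 0.     0.    -0.186]
```

View pics/w2z.png

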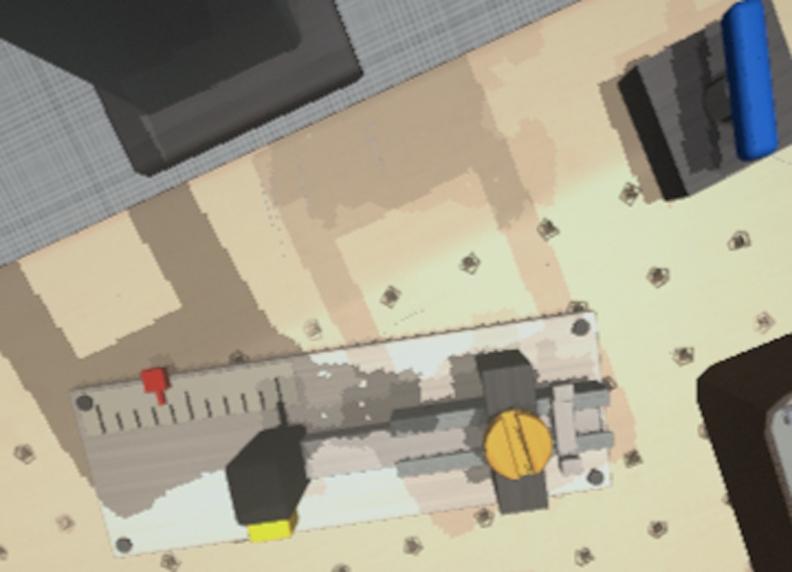

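The close view (2.2x crop) shows the plate corners at (72,390), (595,312), (608,487) and (115,557). The screw is at (518,445), with its slot running from about (509,415) to (527,474). The pointer tip is at (278,379) and the red nib at (162,402).

```bash
python3 - <<'E'
from h import *
c=load('w2'); P=cloud(c)
Z=lambda u,v,h: ray(c,80+(u-.6)/2.2,(v-.6)/2.2,h)[:2]
w=np.array([Z(*q,.01) for q in [(72,390),(595,312),(608,487),(115,557)]]); print(np.round(w,4))
ctr=w.mean(0); yv=(w[1]-w[0])+(w[2]-w[3]); yv/=np.linalg.norm(yv); a=np.degrees(np.arctan2(yv[1],yv[0])); print('ctr',ctr,'y yaw',a,[np.linalg.norm(w[i]-w[i-1]) for i in range(4)])
xv=np.array([yv[1],-yv[0]])
G=lambda p:np.round(np.array([(p-ctr)@xv,(p-ctr)@yv])*1000,1)
f=c['frame']; hsv=cv2.cvtColor(f,cv2.COLOR_BGR2HSV); H,S,V=[hsv[...,i] for i in range(3)]
def blob(m,b):
    k=np.zeros(m.shape,np.uint8);k[b[2]:b[3],b[0]:b[1]]=m[b[2]:b[3],b[0]:b[1]]; return k
# screw brass
k=blob((H>12)&(H<30)&(S>130)&(V>70),(290,340,180,225)); cs,_=cv2.findContours(k,0,2); m=max(cs,key=cv2.contourArea)
(u,v),r=cv2.minEnclosingCircle(m); s=ray(c,u,v,.0805)[:2]; print('screw',u,v,r,s,G(s),'predicted',ctr+.09*yv, 'depth',np.nanmedian(P[k>0],0))
# slot: dark pixels in disc
g=cv2.cvtColor(f,cv2.COLOR_BGR2GRAY); U,Vv=np.meshgrid(np.arange(560),np.arange(420)); d=np.hypot(U-u,Vv-v)<r-3
vals=g[d]; kk=d&(g<np.percentile(vals,15)); pts=np.column_stack(np.nonzero(kk))[:,::-1].astype(np.float32)
l=cv2.fitLine(pts,cv2.DIST_L2,0,.01,.01).ravel(); print(l)
p1=ray(c,l[2]-l[0]*5,l[3]-l[1]*5,.0805)[:2];p2=ray(c,l[2]+l[0]*5,l[3]+l[1]*5,.0805)[:2]; e=p2-p1; sa=np.degrees(np.arctan2(e[1],e[0])); print('slot yaw',sa,'hand',[np.degrees(np.arctan2(*(Z(527,474,.08)-Z(509,415,.08))[::-1]))],'rel gauge x',sa-(a-90))
# mark, pointer
k=blob(((H<8)|(H>172))&(S>130),(135,165,160,190)); vv,uu=np.nonzero(k); p=ray(c,uu.mean(),vv.mean(),.016)[:2]; print('mark',G(p),np.nanmedian(P[k>0],0),'nib',G(Z(162,402,.016)))
for h in(.01,.012,.015,.02): print('ptr',h,G(Z(278,379,h)),end=' ')
k=blob((H>95)&(H<130)&(S>120),(380,460,0,80)); cs,_=cv2.findContours(k,0,2); m=max(cs,key=cv2.contourArea)
q=np.array([ray(c,*x[0],.087)[:2] for x in m],np.float32)*1000; print('\ndrv',cv2.minAreaRect(q))
E
```

```text
[[ 0.4262 -0.0335]
 [ 0.497   0.2447]
 [ 0.5919  0.2188]
 [ 0.5216 -0.0596]]
ctr [0.50918977 0.09258961] y yaw 75.78177958361616 [np.float64(0.09891632000778117), np.float64(0.2870810695212791), np.float64(0.09836337083352185), np.float64(0.2871645877793087)]
screw 314.5666809082031 201.56666564941406 15.645390510559082 [0.52944053 0.17962391] [-1.7 89.3] predicted [0.53129517 0.17983266] depth [0.52965755 0.18010858 0.08152497]
[2.6140505e-01 9.6522921e-01 3.1734247e+02 2.0130138e+02]
slot yaw -6.326306868528263 hand [np.float64(-4.677708917109034)] rel gauge x 7.89191354785558
mark [-47.9 -94.4] [0.43913249 0.01422037 0.02039781] nib [-36.5 -93.2]
ptr 0.01 [-38.8 -29.9] ptr 0.012 [-39.  -29.4] ptr 0.015 [-39.4 -28.7] ptr 0.02 [-40.1 -27.6] 
drv ((423.44342041015625, 320.0060729980469), (17.58328628540039, 58.52281951904297), 80.41595458984375)
```

Emit:
jog_arm([
  [[27,27,24,0,0,0,85],[27,27,24,0,0,0,85],[27,27,24,0,0,0,85],[27,27,24,0,0,0,85],[26,26.5,24,0,0,0,85],[0,0,0,0,0,-0.115,85],[0,0,0,0,0,-0.114,85],[0,0,0,0,0,0,85],[0,0,0,0,0,0,85],[0,0,0,0,0,0,85]],
])

```text
time_s: 3.2
eef_pos: [0.4252, 0.3268, 0.1615]
eef_rot: [0.0, 0.085, 0.996, 0.0]
wrist_force: [0.5, -0.5, 0.4]
opening: 0.997
grasp_force: 0.0
```

```bash
python3 - <<'E'
from h import *
c=snap('wrist','w3'); P=cloud(c); plan(.4248,.3268,.059,80.4)
f=c['frame']; hsv=cv2.cvtColor(f,cv2.COLOR_BGR2HSV); H,S,V=[hsv[...,i] for i in range(3)]
k=((H>95)&(H<130)&(S>120)).astype(np.uint8); cs,_=cv2.findContours(k,0,2); m=max(cs,key=cv2.contourArea); print(cv2.minAreaRect(m))
p=P[k>0]; p=p[(p[:,2]>.075)]; print(np.nanmedian(p,0),cv2.minAreaRect(p[p[:,2]>.083][:,:2].astype(np.float32)*1000))
z=P[...,2]; q=P[(z>.035)&(z<.045)&(abs(P[...,0]-.425)<.06)&(abs(P[...,1]-.327)<.06)]; print(len(q),cv2.minAreaRect(q[:,:2].astype(np.float32)*1000))
E
```

```text
t 3.25 pos [0.4252 0.3267 0.1615] yaw 80.31 F [-0.1  0.3  0.3] op 84.8876 g 0.0 q [ 0.43  0.17  1.77 -0.    1.2  -0.97]
 shift [  0.4  -0.  102.5]
 turn [ 0.     0.    -0.002]
((270.0, 215.5), (85.0, 20.0), 90.0)
[0.41868152 0.32338818 0.08807782] ((423.0507507324219, 322.8382568359375), (12.841511726379395, 58.279258728027344), 79.56841278076172)
4905 ((424.6200256347656, 327.7640380859375), (64.514892578125, 64.19451904296875), 4.205095291137695)
```

View pics/w3.png

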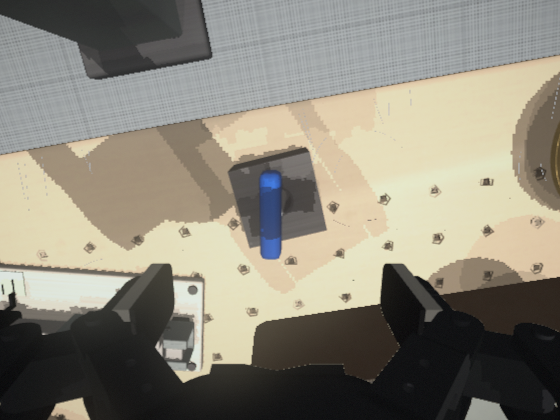

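The driver stands in its hole with its handle centred at about (270,215). It leans about 4 mm towards -y, and the grip will straighten it. I'll go straight down and close.

Emit:
jog_arm([
  [[0,0,35,0,0,0,60],[0,0,35,0,0,0,60],[0,0,32.5,0,0,0,60],[0,0,0,0,0,0,40],[0,0,0,0,0,0,10],[0,0,0,0,0,0,5],[0,0,0,0,0,0,5],[0,0,0,0,0,0,5],[0,0,0,0,0,0,5],[0,0,0,0,0,0,5]],
])

```text
time_s: 4.25
eef_pos: [0.4266, 0.3278, 0.061]
eef_rot: [0.002, 0.083, 0.997, 0.001]
wrist_force: [-0.3, 1.3, 7.7]
opening: 0.154
grasp_force: 62.4
```

```bash
python3 - <<'E'
from h import *
plan(.4248,.3268,.19,80.4)
E
```

```text
t 4.25 pos [0.4266 0.3278 0.061 ] yaw 80.45 F [-0.3  1.3  7.7] op 13.1516 g 62.4 q [ 0.43  0.32  1.82 -0.    1.   -0.97]
 shift [   1.1   -0.9 -129. ]
 turn [0.002 0.004 0.001]
```

Emit:
jog_arm([
  [[0,0,-30,0,0,0,5],[0,0,-45,0,0,0,5],[0,0,-45,0,0,0,5],[-32,-32,0,0,0,0,5],[-32,-32,0,0,0,0,5],[-32,-32,0,0,0,0,5],[-31.4,-31.5,10,0,0,-0.07,5],[0,0,0,0,0,0,5],[0,0,0,0,0,0,5],[0,0,0,0,0,0,5]],
])

```text
time_s: 5.25
eef_pos: [0.5288, 0.1808, 0.1689]
eef_rot: [-0.0, 0.048, 0.999, 0.0]
wrist_force: [-0.6, -0.0, -1.0]
opening: 0.146
grasp_force: 61.4
```

```bash
python3 - <<'E'
from h import *
c=snap('wrist','w4'); s=snap('side','s4'); plan(.5295,.1797,.14,84)
cv2.imwrite('pics/w4z.png',np.hstack([cv2.resize(c['frame'][130:310,190:350],None,fx=2.5,fy=2.5,interpolation=cv2.INTER_CUBIC),cv2.resize(s['frame'][160:250,225:305],None,fx=5,fy=5,interpolation=cv2.INTER_CUBIC)]))
E
```

```text
t 5.35 pos [0.5287 0.1812 0.1691] yaw 84.53 F [ 0.5 -0.1 -0.6] op 12.9808 g 61.4 q [ 0.12  0.21  1.71  0.    1.23 -1.36]
 shift [-0.9 -1.4 29.1]
 turn [0.    0.    0.009]
```

View pics/w4z.png

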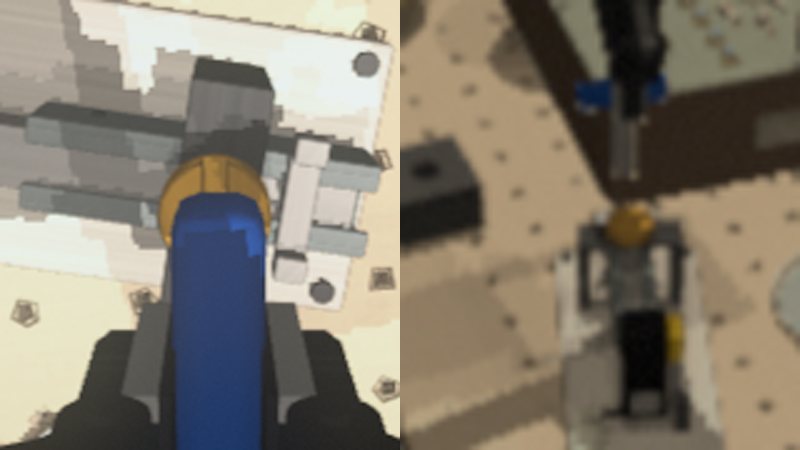

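The driver is held upright above the screw and the slot lines up with the bar. In the wrist view the slot is at crop x≈216 and the bar centre at ≈218.

```bash
python3 - <<'E'
from h import *
c=load('w4'); s=load('s4'); o=ctrl.get_obs(); A=R.from_quat(np.roll(o['eef_rot'],-1)); T=np.array(o['eef_pos'])
rel=lambda p:np.round(A.inv().apply(p-T)*1000,1)
for u,v in [(216,165),(216,190)]: p=ray(c,190+u/2.5,130+v/2.5,.0805); print('slot',p,rel(p))
for u,h in [(219,.148),]: p=ray(c,190+u/2.5,130+260/2.5,h+.0); print('bar',rel(p))
P=cloud(s); f=s['frame']; q=P[178:197,335:362]; d=np.linalg.norm(q[...,:2]-T[:2],axis=-1)<.02
pts=q[d]; print('shaft n',len(pts)); 
for lo in np.arange(.105,.17,.01):
    k=(pts[:,2]>lo)&(pts[:,2]<lo+.01)
    if k.sum(): print(round(lo,3),k.sum(),rel(pts[k].mean(0)))
print('zmin',pts[:,2].min())
# slot in this frame
g=c['frame'][130:310,190:350]; row=g[170-130-0+20 if 0 else 70]; print(row[60:115].sum(1))
for r in(64,68,72): print(r,g[r,62:112].astype(int).sum(1))
E
```

```text
slot [0.51627999 0.18195294 0.0805    ] [12.5 -0.5 88.6]
slot [0.52331019 0.18126586 0.0805    ] [ 5.4 -0.5 88.6]
bar [ 8.5  0.3 21.1]
shaft n 0Traceback (most recent call last):
  File "<stdin>", line 11, in <module>
    return umr_minimum(a, axis, None, out, keepdims, initial, where)
ValueError: zero-size array to reduction operation minimum which has no identity
```

Emit:
jog_arm([
  [[-1,-1,8,0,0,0,5],[0,0,8,0,0,0,5],[0,0,8,0,0,0,5],[0,0,8,0,0,0,5],[0,0,3,0,0,0,5],[0,0,2,0,0,0,5],[0,0,2,0,0,0,5],[0,0,2,0,0,0,5],[0,0,2,0,0,0,5],[0,0,0,0,0,0,5]],
])

```text
time_s: 6.35
eef_pos: [0.5303, 0.179, 0.1258]
eef_rot: [0.0, 0.048, 0.999, 0.0]
wrist_force: [-0.8, -0.8, -1.0]
opening: 0.148
grasp_force: 61.6
```

```bash
python3 - <<'E'
from h import *
plan(.5295,.1797,.125,84)
E
```

```text
t 6.35 pos [0.5303 0.179  0.1258] yaw 84.45 F [-0.8 -0.8 -1. ] op 12.6392 g 61.6 q [ 0.11  0.26  1.73 -0.    1.14 -1.36]
 shift [0.9 0.6 0.8]
 turn [0.    0.    0.008]
```

Emit:
jog_arm([
  [[0,0,0.5,0,0,-0.145,5],[0,0,0,0,0,-0.145,5],[0,0,0,0,0,-0.145,5],[0,0,0,0,0,-0.145,5],[0,0,0,0,0,-0.145,5],[0,0,0,0,0,-0.145,5],[0,0,0,0,0,-0.145,5],[0,0,0,0,0,-0.145,5],[0,0,0,0,0,-0.145,5],[0,0,0,0,0,-0.145,5]],
])

```text
time_s: 7.35
eef_pos: [0.5298, 0.1796, 0.1256]
eef_rot: [-0.0, -0.628, 0.778, 0.001]
wrist_force: [-2.7, 1.7, 1.1]
opening: 0.147
grasp_force: 61.9
```

```bash
python3 - <<'E'
from h import *
plan(.5295,.1797,.125,166); print(ctrl.get_obs()['torque'])
c=snap('wrist','w5');s=snap('side','s5')
cv2.imwrite('pics/w5z.png',np.hstack([cv2.resize(c['frame'][130:310,190:350],None,fx=2.5,fy=2.5,interpolation=cv2.INTER_CUBIC),cv2.resize(s['frame'][160:250,225:305],None,fx=5,fy=5,interpolation=cv2.INTER_CUBIC)]))
E
```

```text
t 7.35 pos [0.5298 0.1796 0.1256] yaw 167.87 F [-2.7  1.7  1.1] op 12.5538 g 61.9 q [ 0.11  0.26  1.73  0.    1.14 -2.82]
 shift [-0.1  0.3  0.6]
 turn [0.001 0.001 0.033]
[ 0.35523996  0.50580624 -0.06679415]
```

View pics/w5z.png

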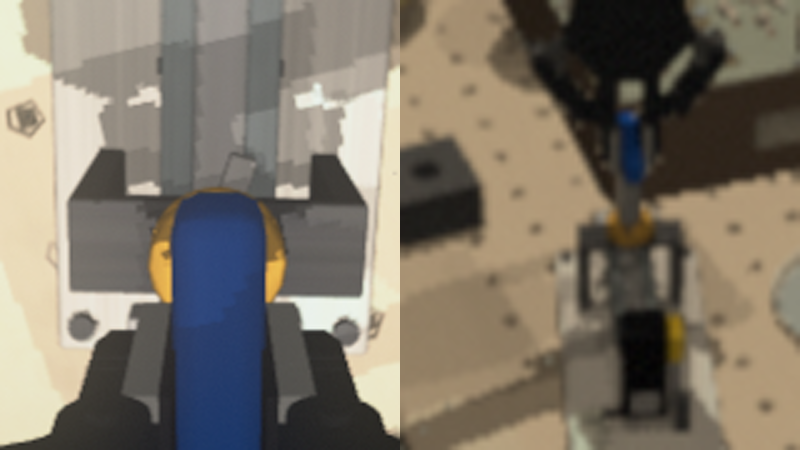

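The driver is at about 1.6 rad in the slot. The measured moment of -0.067 N m matches the screw's friction, and the crossbar end at (238,170) lies nearly along the arm. I'll turn a little further and then lift out.

Emit:
jog_arm([
  [[0,0,0,0,0,-0.05,5],[0,0,0,0,0,-0.05,5],[0,0,0,0,0,0,5],[0,0,-5,0,0,0,5],[0,0,-8,0,0,0,5],[0,0,-15,0,0,0,5],[0,0,-20,0,0,0,5],[0,0,-12,0,0,0,5],[0,0,0,0,0,0,5],[0,0,0,0,0,0,5]],
])

```text
time_s: 8.45
eef_pos: [0.5305, 0.1789, 0.1857]
eef_rot: [0.0, -0.664, 0.748, -0.0]
wrist_force: [-0.1, -0.1, -0.2]
opening: 0.152
grasp_force: 61.5
```

```bash
python3 - <<'E'
from h import *
plan(.4247,.3274,.15,170); c=snap('wrist','w6'); P=cloud(c)
# slot direction, crossbar from view: brass pixels
o=ctrl.get_obs(); A=R.from_quat(np.roll(o['eef_rot'],-1)); T=np.array(o['eef_pos'])
w4=load('w4')
for n,c in(('w4',w4),('w6',c)):
    hsv=cv2.cvtColor(c['frame'],cv2.COLOR_BGR2HSV); H=hsv[...,0]
    k=((H>95)&(H<130)&(hsv[...,1]>120)).astype(np.uint8); v,u=np.nonzero(k); print(n,[u[v==r].mean().round(1) for r in range(v.min()+6,v.min()+70,12)],v.min())
    print(rel:=None) if 0 else None
E
```

```text
t 8.45 pos [0.5305 0.1789 0.1857] yaw 173.24 F [-0.1 -0.1 -0.2] op 12.9808 g 61.5 q [ 0.11  0.19  1.69 -0.    1.26 -2.91]
 shift [-135.   122.6   35.5]
 turn [-0.001  0.     0.057]
w4 [np.float64(278.0), np.float64(279.6), np.float64(278.5), np.float64(277.5), np.float64(277.5), np.float64(277.0)] 214
w6 [np.float64(277.0), np.float64(277.5), np.float64(277.0), np.float64(277.0), np.float64(277.0), np.float64(277.0)] 217
```

I'll restore the grasp yaw so the driver goes back in exactly as it came out.

Emit:
jog_arm([
  [[0,0,0,0,0,0.147,5],[0,0,0,0,0,0.147,5],[0,0,0,0,0,0.147,5],[0,0,0,0,0,0.147,5],[0,0,0,0,0,0.147,5],[0,0,0,0,0,0.147,5],[0,0,0,0,0,0.147,5],[0,0,0,0,0,0.147,5],[0,0,0,0,0,0.147,5],[0,0,0,0,0,0.147,5]],
])

```text
time_s: 9.5
eef_pos: [0.5295, 0.1789, 0.1839]
eef_rot: [-0.001, 0.012, 1.0, -0.0]
wrist_force: [0.5, -0.4, -1.3]
opening: 0.152
grasp_force: 61.5
```

```bash
python3 - <<'E'
from h import *
plan(.426,.3275,.19,80.4); c=snap('wrist','w7'); s=snap('side','s7')
hsv=cv2.cvtColor(c['frame'],cv2.COLOR_BGR2HSV); H=hsv[...,0]
k=((H>95)&(H<130)&(hsv[...,1]>120)); v,u=np.nonzero(k);print(v.min())
o=ctrl.get_obs(); A=R.from_quat(np.roll(o['eef_rot'],-1)); T=np.array(o['eef_pos'])
P=cloud(s); q=P[150:215,255:295].reshape(-1,3); d=np.linalg.norm(q[:,:2]-T[:2],axis=1)<.03; pts=q[d&(q[:,2]>.11)]
for lo in np.arange(.115,.175,.01):
    m=(pts[:,2]>lo)&(pts[:,2]<lo+.01)
    if m.any(): print(round(lo,3),m.sum(),np.round(A.inv().apply(pts[m].mean(0)-T)*1000,1))
E
```

```text
t 9.5 pos [0.5295 0.1789 0.1839] yaw 88.68 F [ 0.5 -0.4 -1.3] op 12.9808 g 61.5 q [ 0.11  0.19  1.69 -0.    1.26 -1.43]
 shift [106.9 146.2  -5.9]
 turn [-0.001 -0.002  0.144]
215
0.125 6 [ 2.6 -4.1 52.1]
0.135 10 [ 7.1 -6.1 43.1]
0.145 12 [ 7.1 -6.5 33.5]
0.155 10 [ 6.3 -7.  24.7]
0.165 13 [ 6.4 -8.1 14.9]
```

Emit:
jog_arm([
  [[0,0,0,0,0,0.149,5],[32,32.2,0,0,0,0,5],[32,32.2,0,0,0,0,5],[32,32.2,0,0,0,0,5],[31.7,32.2,0,0,0,0,5],[0,0,30,0,0,0,5],[0,0,30,0,0,0,5],[0,0,20,0,0,0,5],[0,0,0,0,0,0,5],[0,0,0,0,0,0,5]],
])

```text
time_s: 10.6
eef_pos: [0.4253, 0.327, 0.1051]
eef_rot: [-0.001, 0.082, 0.997, -0.0]
wrist_force: [0.9, -0.9, -0.5]
opening: 0.151
grasp_force: 61.5
```

```bash
python3 - <<'E'
from h import *
plan(.426,.3275,.061,80.4); s=snap('side','s8'); t=snap('top','t8')
o=ctrl.get_obs(); A=R.from_quat(np.roll(o['eef_rot'],-1)); T=np.array(o['eef_pos'])
P=cloud(s); z=P[...,2]; m=(abs(P[...,0]-.425)<.045)&(abs(P[...,1]-.327)<.045)
q=P[m&(abs(z-.0395)<.006)]; print('stand',len(q),cv2.minAreaRect(q[:,:2].astype(np.float32)*1000))
v,u=np.nonzero(m); print(u.min(),u.max(),v.min(),v.max())
cv2.imwrite('pics/s8z.png',cv2.resize(s['frame'][v.min()-45:v.max()+5,u.min()-10:u.max()+10],None,fx=6,fy=6,interpolation=cv2.INTER_CUBIC))
E
```

```text
t 10.6 pos [0.4253 0.327  0.1051] yaw 80.62 F [ 0.9 -0.9 -0.5] op 12.8954 g 61.5 q [ 0.43  0.25  1.8   0.    1.09 -0.97]
 shift [-0.6  0.7 44.1]
 turn [-0.001 -0.001  0.004]
stand 178 ((421.75439453125, 324.73748779296875), (64.3647232055664, 70.34291076660156), 3.682210922241211)
203 252 71 346
```

View pics/s8z.png

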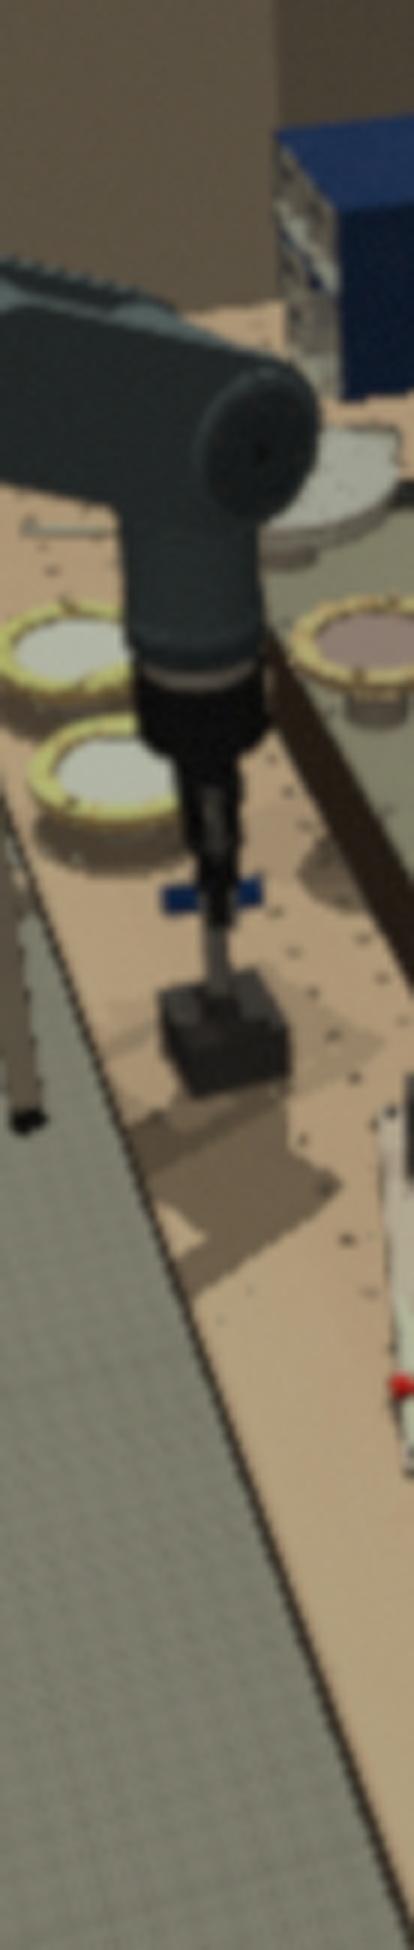

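The driver hangs over the middle of the stand, so I'll lower it.

Emit:
jog_arm([
  [[-0.5,0.5,8,0,0,0,5],[0,0,4,0,0,0,5],[0,0,4,0,0,0,5],[0,0,4,0,0,0,5],[0,0,4,0,0,0,5],[0,0,4,0,0,0,5],[0,0,4,0,0,0,5],[0,0,4,0,0,0,5],[0,0,4,0,0,0,5],[0,0,3,0,0,0,5]],
])

```text
time_s: 11.7
eef_pos: [0.426, 0.3275, 0.0618]
eef_rot: [-0.0, 0.083, 0.997, -0.0]
wrist_force: [0.1, -0.0, -1.4]
opening: 0.15
grasp_force: 61.5
```

```bash
python3 - <<'E'
from h import *
plan(.426,.3275,.061,80.4)
E
```

```text
t 11.7 pos [0.426  0.3275 0.0618] yaw 80.5 F [ 0.1 -0.  -1.4] op 12.81 g 61.5 q [ 0.43  0.32  1.82 -0.    1.   -0.97]
 shift [0.  0.  0.8]
 turn [-0.    -0.     0.002]
```

Seated. I'll release it and rise.

Emit:
jog_arm([
  [[0,0,0.5,0,0,0,5],[0,0,0,0,0,0,25],[0,0,0,0,0,0,50],[0,0,0,0,0,0,60],[0,0,0,0,0,0,70],[0,0,0,0,0,0,70],[0,0,-15,0,0,0,70],[0,0,-40,0,0,0,70],[0,0,-50,0,0,0,70],[0,0,-20,0,0,0,70]],
])

```text
time_s: 12.7
eef_pos: [0.4284, 0.3287, 0.193]
eef_rot: [0.003, 0.083, 0.997, 0.002]
wrist_force: [0.1, 0.3, -0.1]
opening: 0.816
grasp_force: 0.0
```

```bash
python3 - <<'E'
from h import *
plan(.49,.13,.24,166); t=snap('top','t9'); c=snap('wrist','w9')
for n,c in(('top',t),('wrist',c)):
    P=cloud(c); hsv=cv2.cvtColor(c['frame'],cv2.COLOR_BGR2HSV); H=hsv[...,0]
    k=((H>95)&(H<130)&(hsv[...,1]>120))&(abs(P[...,0]-.425)<.05)&(abs(P[...,1]-.327)<.05); p=P[k]; p=p[p[:,2]>.075]; print(n,len(p),np.nanmedian(p,0),p[:,2].max(),cv2.minAreaRect(p[:,:2].astype(np.float32)*1000))
E
```

```text
t 12.7 pos [0.4284 0.3287 0.193 ] yaw 80.51 F [ 0.1  0.3 -0.1] op 69.6864 g 0.0 q [ 0.43  0.14  1.74  0.    1.26 -0.97]
 shift [ -93.8 -185.6  -47.2]
 turn [-1.000e-03  9.000e-03 -1.492e+00]
top 16 [0.40299032 0.33650086 0.08488268] 0.09054800285147535 ((403.0347900390625, 336.74273681640625), (13.049757957458496, 9.279041290283203), 9.596046447753906)
wrist 1144 [0.42079624 0.33422479 0.08807441] 0.09060837245180428 ((424.019775390625, 334.10479736328125), (12.560874938964844, 57.880210876464844), 81.042236328125)
```

The driver is back in its stand, with its handle about 7 mm off at the top, a tilt of roughly 0.09 rad. Now I'll turn for the head grasp.

Emit:
jog_arm([
  [[0,0,-10,0,0,-0.149,70],[0,0,-10,0,0,-0.149,70],[0,0,0,0,0,-0.149,70],[0,0,0,0,0,-0.149,70],[0,0,0,0,0,-0.149,70],[0,0,0,0,0,-0.149,70],[0,0,0,0,0,-0.149,70],[0,0,0,0,0,-0.149,70],[0,0,0,0,0,-0.149,70],[0,0,0,0,0,-0.149,70]],
])

```text
time_s: 13.8
eef_pos: [0.4255, 0.3272, 0.2061]
eef_rot: [-0.001, -0.617, 0.787, 0.0]
wrist_force: [-0.2, -0.7, 0.0]
opening: 0.819
grasp_force: 0.0
```

```bash
python3 - <<'E'
from h import *
plan(.502,.063,.19,165.8)
E
```

```text
t 13.8 pos [0.4255 0.3272 0.2061] yaw 166.22 F [-0.2 -0.7  0. ] op 69.9426 g 0.0 q [ 0.43  0.12  1.73 -0.    1.29 -2.47]
 shift [ 238.4 -137.2   16.2]
 turn [ 0.001 -0.001  0.007]
```

Emit:
jog_arm([
  [[39.7,-22.8,2,0,0,0,70],[39.7,-22.8,2,0,0,0,70],[39.7,-22.8,2,0,0,0,70],[39.7,-22.8,2,0,0,0,70],[39.7,-22.8,2,0,0,0,70],[39.7,-22.8,2,0,0,0,70],[0,0,0,0,0,0,70],[0,0,0,0,0,0,70],[0,0,0,0,0,0,70],[0,0,0,0,0,0,70]],
])

```text
time_s: 14.8
eef_pos: [0.5001, 0.0645, 0.1946]
eef_rot: [-0.0, -0.616, 0.788, 0.0]
wrist_force: [-0.2, -0.1, -0.1]
opening: 0.823
grasp_force: 0.0
```

```bash
python3 - <<'E'
from h import *
plan(.502,.063,.059,165.8); c=snap('wrist','w10'); t=snap('top','t10'); P=cloud(c)
o=ctrl.get_obs(); T=np.array(o['eef_pos']); yv=np.array([.2453,.9694]);xv=np.array([.9694,-.2453]); S0=np.array([.5297,.1797])-.09*yv
z=P[...,2]; g=np.stack([(P[...,:2]-S0)@xv,(P[...,:2]-S0)@yv],-1)*1000
m=(z>.088)&(z<.1)&(np.hypot(g[...,0],g[...,1]+30)<35); q=g[m]; print('head top',len(q),q.min(0),q.max(0),cv2.minAreaRect(q.astype(np.float32)))
hsv=cv2.cvtColor(c['frame'],cv2.COLOR_BGR2HSV); H,S,V=[hsv[...,i] for i in range(3)]
k=(H>22)&(H<35)&(S>150)&(z>.07)&(z<.095); print('button',k.sum(),g[k].min(0) if k.any() else 0,g[k].max(0) if k.any() else 0)
k=((H<8)|(H>172))&(S>130)&(abs(z-.015)<.015); print('mark',k.sum(),np.median(g[k],0),g[k].min(0),g[k].max(0),np.median(z[k]))
v,u=np.nonzero(k); print('px',u.min(),u.max(),v.min(),v.max())
p=g[(abs(z-.0805)<.003)&(H>12)&(H<30)&(S>130)]; print('brass',len(p),p.mean(0) if len(p) else 0)
cv2.imwrite('pics/w10z.png',np.vstack([cv2.resize(c['frame'],None,fx=.0+1.0,fy=1.0)]))
E
```

```text
t 14.8 pos [0.5001 0.0645 0.1946] yaw 165.98 F [-0.2 -0.1 -0.1] op 70.2842 g 0.0 q [-0.11  0.06  1.82  0.    1.26 -3.  ]
 shift [  1.   -2.3 135.6]
 turn [0.001 0.    0.003]
head top 1799 [-13.12907989 -42.74530166] [ 26.4329865  -17.08660691] ((6.639542579650879, -29.968219757080078), (39.35049057006836, 25.621023178100586), 0.9272159934043884)
button 933 [-13.96420091 -39.01570179] [ 25.21993714 105.87474485]
mark 216 [-46.55150016 -93.42323755] [-56.80819428 -98.58865884] [-34.55163192 -87.45749511] 0.020379421452865615
px 316 338 111 124
brass 719 [ 1.09034635 87.06522832]
```

View pics/w10z.png

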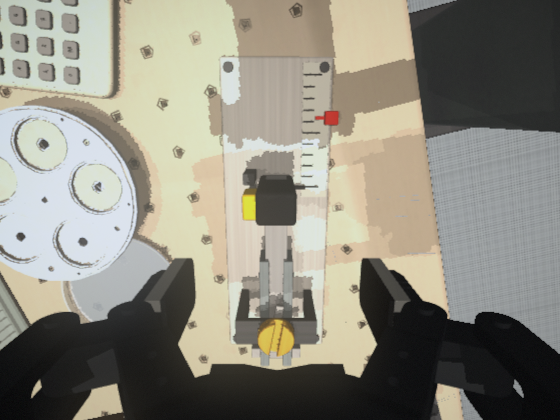

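The screw slot (276,338) now lies nearly along the arm, the mark nib is at row 118 and the pointer at row 186. q6 is -3.0 here and sliding out would run into its limit, so I'll take the mirrored grasp, half a turn round.

Emit:
jog_arm([
  [[0,0,0,0,0,0.149,70],[0,0,0,0,0,0.149,70],[0,0,0,0,0,0.149,70],[0,0,0,0,0,0.149,70],[0,0,0,0,0,0.149,70],[0,0,0,0,0,0.149,70],[0,0,0,0,0,0.149,70],[0,0,0,0,0,0.149,70],[0,0,0,0,0,0.149,70],[0,0,0,0,0,0.149,70]],
])

```text
time_s: 15.9
eef_pos: [0.5005, 0.0641, 0.1948]
eef_rot: [0.0, 0.085, 0.996, 0.0]
wrist_force: [-0.7, 0.5, -0.5]
opening: 0.82
grasp_force: 0.0
```

Emit:
jog_arm([
  [[0,0,0,0,0,0.149,70],[0,0,0,0,0,0.149,70],[0,0,0,0,0,0.149,70],[0,0,0,0,0,0.149,70],[0,0,0,0,0,0.149,70],[0,0,0,0,0,0.149,70],[0,0,0,0,0,0.149,70],[0,0,0,0,0,0.149,70],[0,0,0,0,0,0.149,70],[0,0,0,0,0,0.149,70]],
])

```text
time_s: 16.9
eef_pos: [0.5005, 0.0641, 0.1949]
eef_rot: [0.0, 0.738, 0.675, 0.0]
wrist_force: [0.2, -0.1, 0.1]
opening: 0.825
grasp_force: 0.0
```

Emit:
jog_arm([
  [[0,0,0,0,0,0.149,70],[0,0,0,0,0,0.016,70],[0,0,15,0,0,0,70],[0,0,15,0,0,0,70],[0,0,15,0,0,0,70],[0,0,10,0,0,0,70],[0,0,0,0,0,0,70],[0,0,0,0,0,0,70],[0,0,0,0,0,0,70],[0,0,0,0,0,0,70]],
])

```text
time_s: 17.9
eef_pos: [0.5012, 0.0631, 0.1406]
eef_rot: [0.001, 0.79, 0.614, 0.001]
wrist_force: [0.4, 0.7, 0.2]
opening: 0.82
grasp_force: 0.0
```

```bash
python3 - <<'E'
from h import *
plan(.502,.0635,.059,-14.2)
yv=np.array([.2453,.9694]);xv=np.array([.9694,-.2453]); S0=np.array([.5297,.1797])-.09*yv
c=load('w10'); P=cloud(c); g=np.stack([(P[...,:2]-S0)@xv,(P[...,:2]-S0)@yv],-1)*1000
G=lambda p:np.round([(p[:2]-S0)@xv*1000,(p[:2]-S0)@yv*1000],1)
gr=cv2.cvtColor(c['frame'],cv2.COLOR_BGR2GRAY)
col=gr[60:195,300:316].mean(1).astype(int); mins=[60+i for i in range(1,134) if col[i]<col[i-1] and col[i]<=col[i+1]]; print([(r,col[r-60]) for r in mins])
print('ptr cloud',g[184:189,300:318].reshape(-1,2).mean(0),P[184:189,312:318,2].round(3))
for h in(.012,.016,.02): print(h,'ptr',G(ray(c,312,186,h)),'nib',G(ray(c,318,118,h)))
E
```

```text
t 17.9 pos [0.5012 0.0631 0.1406] yaw -14.3 F [0.4 0.7 0.2] op 70.028 g 0.0 q [-0.11  0.13  1.86 -0.    1.15  0.14]
 shift [ 0.6  0.5 81.6]
 turn [ 0.001 -0.    -0.002]
[(61, np.int64(162)), (66, np.int64(173)), (74, np.int64(93)), (80, np.int64(174)), (86, np.int64(103)), (92, np.int64(174)), (98, np.int64(103)), (102, np.int64(175)), (105, np.int64(176)), (110, np.int64(115)), (117, np.int64(170)), (121, np.int64(108)), (132, np.int64(105)), (144, np.int64(168)), (147, np.int64(221)), (150, np.int64(222)), (154, np.int64(151)), (165, np.int64(138)), (176, np.int64(149)), (186, np.int64(87)), (193, np.int64(213))]
ptr cloud [-29.87661407 -30.14031918] [[0.012 0.012 0.013 0.012 0.012 0.012]
 [0.011 0.013 0.014 0.013 0.013 0.012]
 [0.013 0.012 0.012 0.012 0.013 0.013]
 [0.014 0.011 0.012 0.013 0.013 0.013]
 [0.011 0.012 0.013 0.012 0.012 0.013]]
0.012 ptr [-33.3 -29.8] nib [-36.9 -92.5]
0.016 ptr [-32.9 -30.6] nib [-36.5 -92.6]
0.02 ptr [-32.5 -31.4] nib [-36.  -92.6]
```

Emit:
jog_arm([
  [[0,0.5,25,0,0,0,70],[0,0,25,0,0,0,70],[0,0,20,0,0,0,70],[0,0,11,0,0,0,70],[0,0,0,0,0,0,45],[0,0,0,0,0,0,36],[0,0,0,0,0,0,20],[0,0,0,0,0,0,20],[0,0,0,0,0,0,20],[0,0,0,0,0,0,20]],
])

```text
time_s: 18.9
eef_pos: [0.5014, 0.063, 0.0611]
eef_rot: [0.001, 0.79, 0.614, 0.0]
wrist_force: [-10.2, -0.9, 13.6]
opening: 0.349
grasp_force: 58.3
```

```bash
python3 - <<'E'
from h import *
plan(.502-.063*.2453,.0635-.063*.9694,.059,-14.2)
E
```

```text
t 18.9 pos [0.5014 0.063  0.0611] yaw -14.31 F [-10.2  -0.9  13.6] op 29.8046 g 58.3 q [-0.11  0.26  1.9  -0.    0.98  0.14]
 shift [-62.3   0.6   2.1]
 turn [ 0.001  0.    -0.002]
```

Emit:
jog_arm([
  [[-3,0,0,0,0,0,20],[-7,0,0,0,0,0,20],[-8,0,0,0,0,0,20],[-8,0,0,0,0,0,20],[-8,0,0,0,0,0,20],[-8,0,0,0,0,0,20],[-8,0,0,0,0,0,20],[-8,0,0,0,0,0,20],[-4,0,0,0,0,0,20],[0,0,0,0,0,0,20]],
])

```text
time_s: 19.9
eef_pos: [0.4864, 0.0034, 0.0611]
eef_rot: [0.0, 0.79, 0.613, 0.001]
wrist_force: [-8.0, 6.2, 13.0]
opening: 0.346
grasp_force: 58.5
```

```bash
python3 - <<'E'
from h import *
plan(.5014-.063*.2453,.0632-.063*.9694,.061,-14.2)
yv=np.array([.2453,.9694]);xv=np.array([.9694,-.2453]); S0=np.array([.5297,.1797])-.09*yv
for n in('top','side','wrist'):
    c=snap(n,n+'11'); P=cloud(c); z=P[...,2]; g=np.stack([(P[...,:2]-S0)@xv,(P[...,:2]-S0)@yv],-1)*1000
    hsv=cv2.cvtColor(c['frame'],cv2.COLOR_BGR2HSV); H,S,V=[hsv[...,i] for i in range(3)]
    near=(abs(g[...,0])<60)&(abs(g[...,1])<160)
    k=((H<8)|(H>172))&(S>130)&near&(z<.04); print(n,'mark',k.sum(),g[k].mean(0) if k.any() else 0)
    k=(V<55)&(z>.008)&(z<.03)&(g[...,0]<-18)&(g[...,0]>-42)&(abs(g[...,1]+93)<25); print('  ptr',k.sum(),g[k].mean(0) if k.any() else 0)
E
```

```text
t 19.9 pos [0.4864 0.0034 0.0611] yaw -14.37 F [-8.   6.2 13. ] op 29.5484 g 58.5 q [-0.24  0.22  1.95  0.    0.97  0.01]
 shift [-1.3 -0.1  0.1]
 turn [ 0.002 -0.001 -0.003]
top mark 0 0
  ptr 0 0
side mark 16 [-46.88002145 -93.33557246]
  ptr 0 0
wrist mark 571 [-45.86666018 -91.95102401]
  ptr 0 0
```

```bash
cat > rect.py <<'E'
from h import *
yv=np.array([.2453,.9694]);xv=np.array([.9694,-.2453]); S0=np.array([.5297,.1797])-.09*yv
def rect(c,h,xs,ys):
    p=np.array([[np.r_[S0+(x*xv+y*yv)/1000,h] for x in xs] for y in ys])-np.array(c['xyz'])
    q=p@rot(c); u=c['fx']*q[...,0]/q[...,2]+c['cx']; v=c['fy']*q[...,1]/q[...,2]+c['cy']
    return cv2.remap(c['frame'],u.astype(np.float32),v.astype(np.float32),cv2.INTER_LINEAR),u,v
E
python3 - <<'E'
from rect import *
c=load('wrist11'); xs=np.arange(-58,-14,2); ys=np.arange(-112,-76,1)
im,u,v=rect(c,.0125,xs,ys); print(u.min(),u.max(),v.min(),v.max())
g=cv2.cvtColor(im,cv2.COLOR_BGR2GRAY); hsv=cv2.cvtColor(im,cv2.COLOR_BGR2HSV)
red=((hsv[...,0]<8)|(hsv[...,0]>172))&(hsv[...,1]>130)
print('     ',xs)
for i,y in enumerate(ys): print(y,' '.join('RRR' if red[i,j] else f'{g[i,j]:3d}' for j in range(len(xs))))
E
```

```text
172.40685836051335 247.22176295181757 210.75073073323597 267.2661646567395
      [-58 -56 -54 -52 -50 -48 -46 -44 -42 -40 -38 -36 -34 -32 -30 -28 -26 -24
 -22 -20 -18 -16]
-112 115 115 114 115 114 110 127 130 130  92  53  53  52  84 100  99  99  63  43  40  39  38
-111 115 115 115 115 114 110 128 131 130 124  65  53  53  70 100 100 100  75  44  43  41  39
-110 141 115 115 115 115 107 129 131 131 130 116  55  54  56 101 100  99  84  45  42  43  41
-109 151 116 115 116 114 108 129 132 131 131 129  94  85  85 101 101 100  96  47  44  43  42
-108 169 116 116 116 116 112 128 132 131 132 131 130 130 130 104 101 101 100  47  45  43  43
-107 186 178 144 122 115 112 129 132 131 131 131 131 150 169 110 101 100 100  50  44  44  43
-106 187 187 188 175 116 113 129 133 149 135 132 131 207 219 170 101 101 101  56  46  45  43
-105 187 187 187 182 117 116 145 141 153 162 148 138 217 232 216 102 102 101  67  47  46  45
-104 187 187 187 185 137 163 162 162 162 165 165 162 231 233 233 103 102 101  82  50  47  47
-103 188 187 188 187 185 186 162 165 164 165 166 165 233 233 233 110 102 103  94  51  47  4
[... 1696 characters left out ...]
 221 222 222 222 222 222 222 221 221 221 205 209 211 210
-83 214 214 213 213 191 167 218 221 222 222 222 222 222 222 221 222 221 221 192 208 212 210
-82 214 214 213 212 192 177 218 222 222 222 222 222 222 221 221 221 221 221 191 208 212 210
-81 215 214 214 211 192 177 218 222 223 222 197 201 209 209 179 199 205 208 190 209 212 210
-80 214 214 215 204 193 182 213 222 222 222 116 102 114 112 112 100 105 110 211 209 212 211
-79 214 213 214 203 193 185 215 223 222 222 172 172 171 175 175 178 179 179 214 209 212 211
-78 214 213 215 195 193 184 212 222 222 222 222 222 222 222 222 223 222 223 206 210 213 211
-77 214 213 214 195 194 178 219 222 222 222 222 222 222 223 222 222 223 223 204 210 212 211
```

In the wrist view the pointer is at y ≈ -92.5, judged against the scale lines, and the mark is at about -93. I'll nudge 0.5 mm, let it settle and hand in.

Emit:
jog_arm([
  [[-0.5,0,0,0,0,0,20],[0,0,0,0,0,0,20],[0,0,0,0,0,0,20],[0,0,0,0,0,0,20],[0,0,0,0,0,0,20],[0,0,0,0,0,0,20],[0,0,0,0,0,0,20],[0,0,0,0,0,0,20],[0,0,0,0,0,0,20],[0,0,0,0,0,0,20]],
])

```text
time_s: 21.05
eef_pos: [0.4864, 0.0034, 0.0611]
eef_rot: [0.0, 0.79, 0.613, 0.001]
wrist_force: [-8.1, 6.6, 13.4]
opening: 0.35
grasp_force: 58.4
```

```bash
python3 - <<'E'
from h import *
plan(.4864,.0034,.061,-14.2); print(ctrl.hand_in())
E
```

```text
t 21.05 pos [0.4864 0.0034 0.0611] yaw -14.34 F [-8.1  6.6 13.4] op 29.89 g 58.4 q [-0.24  0.22  1.95  0.    0.97  0.01]
 shift [0.  0.  0.1]
 turn [ 0.002 -0.002 -0.002]
the job is handed in; nothing more can be done
None
```

I handed the job in at about 21 s but got no verdict back: by my measurements the screw is turned, the driver is back upright in its stand, and the head is held with the button squeezed and the pointer within about 1 mm of the red mark.

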